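# Load the bench lamp's battery and start its screw cap by feel

### The job

Put the battery, standing up, into the bench lamp's tube and close the lamp with its screw cap: set the cap level on the mouth, back it off anticlockwise under light pressure until you feel it drop into the thread start, then run it in clockwise until its head is fully home on the rim. Keep the cap level and never force it, or the thread is ruined; leave the other things on the table where they are.

Things in the scene. Friction and masses are not known exactly. Their poses are not given: they have to be found in the camera images.
- lamp: Battery bench lamp, held fast to the table by its magnet foot: grey upright barrel, 48 mm across and 87 mm tall, on a dark round foot 74 mm across, 9 mm high. A bent goose neck with a small head leaves the barrel on its +x side at 40 mm height and stays below 110 mm, 0.03 to 0.19 m from the axis. Origin: centre of the foot's underside, z up.
- mouth (a point): Centre of the barrel's open mouth at the height of its flat rim, 87 mm above the table; z up the barrel's axis. In it sits a steel thread ring (30 mm free opening, 23 mm deep). Going anticlockwise its top face has, three times over: a stop land 12 deg wide, level with the rim; a lead-in pocket 74 deg long, 3 mm deep; a notch 34 deg wide, 10 mm deep, the thread start.
- thread (a point): Point on the axis at the thread ring's lower end, 23 mm under the rim. Three-start right-hand thread (clockwise from above runs in), lead 21 mm a turn, entered from the notches, clockwise under the blunt end of a 3 mm ridge (the pocket's floor). The ring was pressed in at any angle: the lamp's pose does not tell where the notches are. The stop lands block turning clockwise out of a pocket.
- tube_floor (a point): Centre of the floor of the battery tube (18.5 mm bore), 78 mm under the rim. The tube begins 30 mm under the rim, below the thread ring, with a 45 deg lead-in cone.
- cap: Loose screw cap standing on its boss, 47.2 mm tall, about 60 g. Origin: centre of the boss's underside, z up. Boss 28 mm across, its lowest 4 mm tapering to 23 mm. Origin height from the mouth: -6 mm with its lugs on the stop lands, -9 mm in the lead-in pockets (not started), about -16 mm dropped into the thread start, -23.2 mm home with the head on the rim.
- cap_lugs (a point): Point on the cap's axis amid its three lugs (6 mm wide, 3 mm thick, 120 deg apart, the first on +x, reaching 18 mm from the axis), 7.5 mm above the cap's origin. From the thread start it takes 135 to 170 deg clockwise to come home; there it stops sinking, and turning on only clamps it harder (60 N is reached some 15 deg later).
- cap_top (a point): Centre of the top of the cap's black fluted head, 47.2 mm above its origin. The head is 42 mm across and 24 mm high; grip it there. More than 60 N between cap and lamp (pushing down, a lug wedged against a land or a ridge's end, tightening on when home) ruins the thread.
- battery: AA-size battery standing on its end, 15 mm across, 50 mm tall, 23 g. Origin: centre of its lower end, z up. In the lamp its lower end rests on the tube's floor, 78 mm under the rim; it drops the last part freely.
- masking_tape: roll of black tape lying flat, 60 mm across, 19 mm high; bystander, origin under its centre
- marker: marker pen lying on the table, 17 mm thick, 135 mm long along its own y; bystander, origin under its centre
- screwdriver: screwdriver lying on the table, black handle, 26 x 146 x 26 mm (long along its own y); bystander, origin under its centre
- wood_offcut: pine offcut, 22 x 75 x 18 mm (long along its own y); bystander, origin under its centre
Mind the look-alikes: they are no part of the job. There is more than one size of the cap; the job needs the middle-sized.

How it is judged:
On the way, in this order (a step that is already met when the one before it is completed fails the run):
1. the battery stands in the lamp's tube, on its floor (horizontal distance between battery and mouth below 0.006 m and z of battery in the frame of mouth below -0.071 m and angle between battery's own z axis and vertical below 0.2 rad), for 0.2 s.
2. the cap has dropped level into the thread start (z of cap in the frame of mouth between -0.018 and -0.0145 m and horizontal distance between cap and mouth below 0.003 m and angle between cap's own z axis and vertical below 0.07 rad), for 0.2 s.
At the end, for the whole second after the job is handed in: The battery stands in the tube (within 6 mm of the axis, lower end at least 71 mm below the rim); the cap is fully home: level within 3 deg, within 3 mm of the mouth's axis, its head no more than 1.2 mm off the rim, released and at rest (all of step 1 and z of cap in the frame of mouth between -0.025 and -0.022 m and horizontal distance between cap and mouth below 0.003 m and angle between cap's own z axis and vertical below 0.05 rad and linear speed of cap below 0.02 m/s); the robot touches nothing.
It fails at once if the cap is pushed, wedged or tightened with more than 60 N between cap and lamp (contact force between cap and lamp above 60 N).
It fails at once if the cap is driven crooked into the mouth (cross-threaded: more than 7 deg out of level with its lugs below the pockets) (horizontal distance between cap and mouth below 0.01 m and z of cap in the frame of mouth below -0.012 m and angle between cap's own z axis and vertical above 0.12 rad).
It fails at once if a bystander (tape, marker, screwdriver, wood offcut) is moved more than 40 mm (distance of any of masking_tape, marker, screwdriver, wood_offcut from where it was at the start of the episode above 0.04 m).
It also fails if it takes over 67 s, if anything falls off the work surface, if the arm or the gripper's body presses on something with over 40 N, if the wrist force passes 120 N, or if a joint passes its speed limit or range.

### The arm

A 7-joint arm with a two-finger parallel gripper is mounted at the origin on a cart in front of the work surface, level with it; the furniture and walls round the work are solid. World frame = base frame: x ahead of the robot, y to its left, z up, the work surface at z = 0. Lengths are in m, angles in rad, forces in N, time in s.
With the tool pointing down it reaches from about 0.425 to 0.875 m from the base axis. Payload 4.7 kg.
Tool frame: the origin (TCP) lies on the centre line of the jaws, within the pads' length; the fingertips stand robot.tip_extent ahead of it and the grasp point (between the pads) lies 8 mm behind it (robot.tip_extent is the distance from the TCP to the fingertips, in m); z points along the fingers, y is the line along which they close (so a half turn about z gives the same grasp; the last joint's range is limited). The gripper opens to 87 mm and grips with 3 to 60 N. Pads are 19 mm wide; open, the fingers measure 117 mm over their backs; the gripper's body (75 mm by 190 mm) begins 51 mm behind the grasp point.
Start: joints at [-1.298, 0.321, -0.07, 1.45, 0.023, 1.371, -0.057], TCP at [0.166, 0.628, 0.234] pointing down, gripper open.
Joint ranges: [-2.86, 2.86], [-0.3, 2.09], [-1.38, 1.24], [0.06, 2.45], [-1.56, 4.7], [0.09, 2.05], [-2.69, 2.69]. Speed limits (rad/s): [2.57, 2.57, 3.14, 3.14, 3.14, 3.14, 3.14].

### API

Orientations are given as a 3x3 rotation matrix whose columns are the frame's x, y, z axes.
In Python, from plant import robot, imaging, spotter gives the robot as it stands.
- The arm moves only by the tool arm_command, never from a script. Its argument "motion" is a list of rows, each a list of 5 numbers: the closure in counts, from 0 (fully open) to 255 (shut), then the shift along the tool's x, y, z in mm, then the turn about the tool's z in rad. In form: [[claw, x, y, z, twist], ...]. A call has 1 to 5 rows; each row is the pose to reach, as a shift and turn from the pose commanded when the call began, along the tool's axes at that moment; what a row does not reach only later rows make up. A row lasts 1/10 s, in which the tool goes at most 50 mm and 8.59 degrees, less where a joint would pass 70% of its speed; a pose out of reach is approached as far as the arm can. A call with a gripper value outside its range is refused whole. The fingers move at their own pace and stop on an object; the grip force is fixed at half the most. Time passes only in rows, so rows that repeat a pose let the fingers close. It gives the time, the measured TCP pose, the force, the opening and the grip force at its end, in the units of the state.
- robot.read_state(): the state, without advancing time (a new reading comes with each control period).
- imaging.read_camera(name): name is "scene" or "top"; returns a dict with "frame" (420x560x3 uint8, blue, green, red), "depth" (420x560 float32, m along the optical axis (not along the pixel's ray), 0 where there is no reading), "fx", "fy", "cx", "cy" (pixels), "k1" (the pictures are not rectified: a ray, as slopes to the right and down, at radius r is drawn at 1 + k1 r^2 times it, then the intrinsics apply), "R" (3x3) and "t" (3): a world point X has camera coordinates R X + t. Camera axes: x right, y down, z forward; pixel columns grow to the right and rows downward; lengths in m; the calibration is good to about 2 mm. A picture is of the moment at which its call begins.
- robot.job_done(): hands the job in; it is judged then, once.
Trained networks look in a picture, given as the dict that the camera call returned (one of the last four; its "shot" number tells which), for a name from the list of things; names that differ only in an ending like _2 or _b are one class to them, and where a whole thing is asked for, a point or a joint stands for the part that bears it (a point fixed in the world has none). Each returns a list of dicts, best first, with "confidence" (0 to 1); they miss things now and then, are a little off and sometimes report something else, mostly with a low value. They report only what shows in the picture. A call takes as long as a camera call. They do not tell look-alikes from the thing itself.
- spotter.spot_in(target, picture): "at" ([x, y, z] in m, in world coordinates, good to about 4 mm: the middle of the surface that is visible of it).
- spotter.masks_of(target, picture): "pixels" (420x560 bool, what is visible of it).
- spotter.tip_of(target, picture): "at" ([x, y, z] in m, in world coordinates, good to about 4 mm: a listed point, or the origin of a listed thing).
The state is a dict: "t": time; "joints": joint angles; "qvel": joint speeds; "effort": joint torques, N m; "position": TCP position; "eef_rot": TCP orientation; "force": force on the tool from outside, world axes, zero at the start; "torque": the same for the moment, N m; "width": finger opening in m; "grasp_force": force on a finger pad.
Only numpy, scipy, OpenCV 4.12 (cv2) and the standard library are available. Lean on these libraries where they do the work, as an engineer would, in place of code of your own. Each camera call takes 0.05 s, during which the arm holds its last target. There are 200 camera calls.

## Working session

There is one attempt and no reset: what is moved stays moved. The work goes in short steps, Python scripts to look and compute and a tool call to move; the robot and the scene stay as the last step left them, time stands still between calls to the robot, and variables do not carry over. Pictures are saved under pics/ and viewed, at most 10 in all, crops included, and the job is handed in when it is done.

Besides the shell and the picture viewer there is one more tool, called after "Call:" as name(argument=value, ...), one argument or row to a line, values as JSON. arm_command: Moves the arm, as the interface text tells. Its arguments: {"type":"object","properties":{"motion":{"type":"array"}},"required":["motion"]}

```bash
ls; mkdir -p pics; cat > h.py <<'E'
import numpy as np, cv2
from plant import robot, imaging, spotter
def cloud(p):
    v,u=np.mgrid[0:420,0:560].astype(float)
    x=(u-p["cx"])/p["fx"]; y=(v-p["cy"])/p["fy"]
    a,b=x.copy(),y.copy()
    for _ in range(8):
        s=1+p["k1"]*(a*a+b*b); a,b=x/s,y/s
    C=np.stack([a,b,np.ones_like(a)],-1)*p["depth"][...,None]
    W=(C-np.array(p["t"]))@np.array(p["R"])
    W[p["depth"]==0]=np.nan
    return W
def pix(p,X):
    c=np.array(p["R"])@np.array(X)+p["t"]; a,b=c[:2]/c[2]; s=1+p["k1"]*(a*a+b*b)
    return round(p["fx"]*a*s+p["cx"]),round(p["fy"]*b*s+p["cy"])
E
python3 - <<'E'
from h import *
s=robot.read_state(); print({k:np.round(v,3) for k,v in s.items()}, robot.tip_extent)
ps={n:imaging.read_camera(n) for n in("scene","top")}
for n,p in ps.items():
    cv2.imwrite(f"pics/{n}0.png",p["frame"]); print(n,p["fx"],p["R"]@np.eye(3),p["t"])
    for o in["lamp","mouth","cap","cap_top","battery","masking_tape","marker","screwdriver","wood_offcut"]:
        f=spotter.tip_of if o in("mouth","cap_top","lamp") else spotter.spot_in
        for d in f(o,p)[:5]: print(o,np.round(d["at"],3),pix(p,d["at"]),round(d["confidence"],2))
E
```

```text
pics
{'t': np.float64(0.0), 'joints': array([-1.298,  0.322, -0.07 ,  1.452,  0.023,  1.371, -0.057]), 'qvel': array([ 0.   , -0.001, -0.   ,  0.002, -0.001, -0.   , -0.001]), 'effort': array([-0.0000e+00, -4.9127e+01, -4.0400e-01, -3.1254e+01, -6.4000e-02,
        4.3000e-02,  0.0000e+00]), 'position': array([0.166, 0.628, 0.232]), 'eef_rot': array([[-0.967,  0.256, -0.   ],
       [ 0.256,  0.967, -0.002],
       [-0.   , -0.002, -1.   ]]), 'force': array([ 0.11 , -0.385, -0.809]), 'torque': array([ 0.004, -0.009, -0.004]), 'grasp_force': np.float64(0.0), 'width': np.float64(0.087)} 0.011
scene 492.4335385752881 [[-0.42896324 -0.90310466 -0.01981176]
 [-0.40860383  0.21354838 -0.88737816]
 [ 0.80562613 -0.37255745 -0.46061643]] [0.45084113 0.24489089 0.61171714]
mouth [0.615 0.159 0.09 ] (302, 180) 0.9
mouth [ 0.4    0.337 -0.003] (267, 300) 0.33
cap [0.322 0.278 0.031] (322, 300) 0.79
cap [0.522 0.387 0.051] (212, 245) 0.62
cap [0.483 0.312 0.039] (260, 251) 0.57
cap_top [0.541 0.384 0.067] (209, 232) 0.88
cap_top [0.326 0.271 0.036] (325, 295) 0.81
cap_top [0.491 0.303 0.052] (26
[... 503 characters left out ...]
028e-01]] [0.21489154 0.55084903 0.85275189]
lamp [ 0.618  0.16  -0.001] (305, 185) 0.91
mouth [0.615 0.158 0.089] (309, 177) 0.6
mouth [ 0.578  0.297 -0.001] (249, 201) 0.18
cap [0.538 0.378 0.064] (210, 213) 0.65
cap [0.325 0.271 0.033] (257, 310) 0.61
cap [0.49  0.298 0.048] (246, 235) 0.57
cap_top [0.539 0.382 0.068] (208, 213) 0.77
cap_top [0.329 0.272 0.031] (257, 308) 0.59
cap_top [0.483 0.305 0.051] (242, 238) 0.51
battery [0.576 0.294 0.047] (248, 198) 0.5
masking_tape [0.714 0.082 0.015] (337, 145) 0.91
marker [0.512 0.24  0.02 ] (272, 227) 0.66
marker [0.488 0.301 0.046] (245, 237) 0.62
screwdriver [0.683 0.242 0.025] (271, 156) 0.72
wood_offcut [0.4   0.336 0.019] (230, 276) 0.55
```

```bash
python3 - <<'E'
from h import *
a=cv2.imread("pics/top0.png")[110:340,160:400]; b=cv2.imread("pics/scene0.png")[130:330,170:390]
cv2.imwrite("pics/a1.png",cv2.resize(a,None,fx=2.6,fy=2.6,interpolation=2)); cv2.imwrite("pics/b1.png",cv2.resize(b,None,fx=3,fy=3,interpolation=2))
p=imaging.read_camera("top"); W=cloud(p); 
for n,(x,y,z0,z1,r) in dict(cap=(.487,.303,.042,.055,.028),big=(.538,.38,.058,.08,.035),small=(.327,.272,.025,.045,.03),bat=(.576,.294,.043,.056,.014),mouth=(.616,.159,.083,.091,.03)).items():
    m=(np.hypot(W[...,0]-x,W[...,1]-y)<r)&(W[...,2]>z0)&(W[...,2]<z1); q=W[m]
    v,u=np.nonzero(m); c,R=cv2.minEnclosingCircle(q[:,:2].astype(np.float32))
    print(n,m.sum(),q.mean(0).round(4),np.median(q[:,2]).round(4),"range",(q.max(0)-q.min(0)).round(4),"circ",np.round(c,4),round(R,4),"pix",u.mean().round(),v.mean().round())
E
```

```text
cap 266 [0.4882 0.3026 0.0462] 0.0464 range [0.041  0.0408 0.0092] circ [0.4885 0.3025] 0.0217 pix 244.0 236.0
big 531 [0.5385 0.3808 0.0645] 0.0648 range [0.0595 0.057  0.0115] circ [0.5392 0.3816] 0.0301 pix 209.0 213.0
small 157 [0.3252 0.2709 0.0331] 0.0331 range [0.0286 0.0293 0.0086] circ [0.3249 0.2711] 0.0156 pix 258.0 310.0
bat 32 [0.5792 0.2899 0.0476] 0.0476 range [0.0119 0.0137 0.0082] circ [0.5794 0.2899] 0.007 pix 250.0 197.0
mouth 163 [0.6161 0.1578 0.0854] 0.0853 range [0.0466 0.0467 0.0059] circ [0.6166 0.1575] 0.0239 pix 309.0 177.0
```

View pics/a1.png

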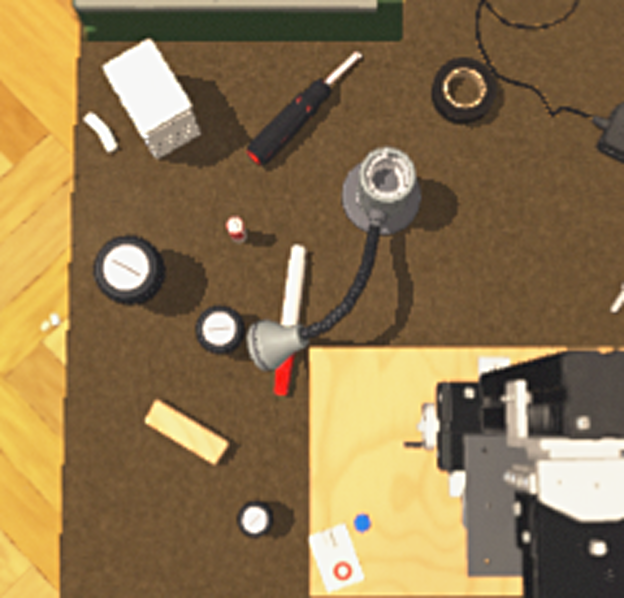

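View pics/b1.png

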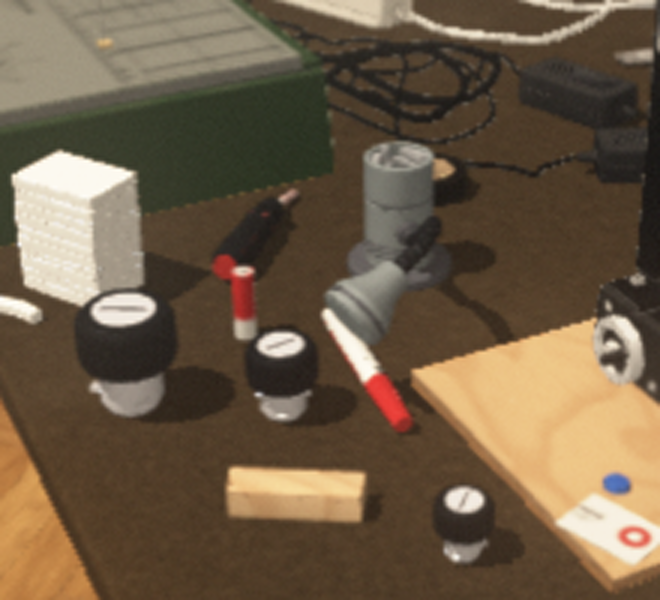

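Look-alikes by top-camera pixel: big cap (209,213), 59 mm across and 65 mm tall; small cap (258,310), 29 mm and 33 mm; middle cap (244,236), 41 mm and 46 mm. The middle one matches the description. The battery is the red/white cylinder at (250,197), not the marker lying at (272,227). The lamp head sits close to the middle cap at about (268,243), so I'll check the clearances there.

```bash
python3 - <<'E'
from h import *
t=imaging.read_camera("top"); s=imaging.read_camera("scene")
W=np.concatenate([cloud(t).reshape(-1,3),cloud(s).reshape(-1,3)]); W=W[np.isfinite(W).all(1)]
xs=np.arange(.40,.82,.02); ys=np.arange(.44,.06,-.02)
print("max z mm; cols y",(ys*1000).astype(int))
for x in xs[::-1]:
    print(int(round(x*1000)),*[f"{int(1000*np.max(W[(abs(W[:,0]-x)<.01)&(abs(W[:,1]-y)<.01),2],initial=0)):4d}" for y in ys])
Wt=cloud(t); k=t["frame"][228:258,240:290]; cv2.imwrite("pics/c.png",k)
A=cloud(s); m=(np.hypot(A[...,0]-.579,A[...,1]-.29)<.014)&(A[...,2]>.015)&(A[...,2]<.06); q=A[m]; print("bat scene",q.mean(0),q.max(0),q.min(0))
m=(np.hypot(A[...,0]-.4885,A[...,1]-.3025)<.026)&(A[...,2]>.043)&(A[...,2]<.06);c,R=cv2.minEnclosingCircle(A[m][:,:2].astype(np.float32)); print("cap scene",c,R,np.median(A[m][:,2]))
m=(np.hypot(A[...,0]-.6166,A[...,1]-.1575)<.03)&(A[...,2]>.084)&(A[...,2]<.095);c,R=cv2.minEnclosingCircle(A[m][:,:2].astype(np.float32)); print("mouth scene",c,R,np.median(A[m][:,2]))
# lamp head points nearest the cap
q=W[(np.hypot(W[:,0]-.4885,W[:,1]-.3025)>.024)&(np.hypot(W[:,0]-.4885,W[:,1]-.3025)<.06)&(W[:,2]>.03)]
for a in q[::max(1,len(q)//25)].round(3): print(a,end=' ')
E
```

```text
max z mm; cols y [440 420 399 379 359 339 319 299 279 259 239 219 199 179 159 139 119  99
  79]
800  103  117  118  118  117  117  117  117  119  117  118  118  118  117  117  104    2    3    2
780  102  117  117  117  118  116  117  117  117  118  118  118  118  118  117  106    2    4    3
760   82  118  117  117  117  118  117  118  117  118  119  118  117  117  117   98    3    3    1
740    1    3    1   85   86    2    3  116  107    2    3    2   11    8    3    2    2   20   20
720    2    3   87   89   87   86    2    2    3    3   19   23   23    3    3    3    2   22    5
700    9    6   86   89   88   87    1    3    3   21   26   27   18    2    1    3    3   20   20
680    8   11   78   88   87   87   85    3   16   30   27   20    4    3    2    2    2   19   21
660    2   10    7   86   87   87    2    3   28   28   24    2    2    6    2    1    2    1    3
640    2    2    3    2   73    2    3    2   25   24    2    4    5   88   88   87    3    3    2
620    3    3    4    4    2    3    4    3    2    1    2    3    9   87   84   87   11    1    2
600    2    1 
[... 1194 characters left out ...]
scene (0.487349271774292, 0.303745836019516) 0.021938420832157135 0.046571018656034795
mouth scene (0.6138129234313965, 0.15804657340049744) 0.02531144767999649 0.08605209369198101
[0.494 0.263 0.062] [0.488 0.247 0.077] [0.484 0.262 0.082] [0.481 0.245 0.083] [0.477 0.26  0.086] [0.473 0.275 0.08 ] [0.47  0.255 0.086] [0.466 0.262 0.083] [0.462 0.264 0.083] [0.458 0.258 0.081] [0.484 0.246 0.084] [0.475 0.262 0.086] [0.47  0.249 0.083] [0.473 0.271 0.083] [0.466 0.264 0.083] [0.462 0.261 0.083] [0.459 0.256 0.081] [0.459 0.251 0.078] [0.472 0.273 0.072] [0.457 0.271 0.077] [0.455 0.26  0.074] [0.472 0.268 0.063] [0.454 0.259 0.068] [0.453 0.264 0.066] [0.452 0.26  0.062] [0.469 0.318 0.04 ]
```

Call:
arm_command(
  motion=[
    [0,-487,-221,20,0.75],
    [0,-487,-221,20,0.75],
    [0,-487,-221,20,0.75],
    [0,-487,-221,20,0.75],
    [0,-487,-221,20,0.75],
  ],
)

```text
t: 1.65
position: [0.3612, 0.4689, 0.2245]
eef_rot: [[-0.528, 0.849, 0.0], [0.849, 0.528, 0.001], [0.0, 0.001, -1.0]]
force: [1.1, 0.1, 0.2]
width: 0.0872
grasp_force: 0.0
```

```bash
cat >> h.py <<'E'
def go(x,y,z,yaw):
    s=robot.read_state(); R=s["eef_rot"]; cur=np.degrees(np.arctan2(R[1,1],R[0,1]))
    d=(yaw-cur+90)%180-90
    print("t",round(s["t"],2),"pos",s["position"].round(4),"yaw",cur.round(1),"j7",s["joints"][6].round(2),"F",s["force"].round(1),"w",round(s["width"],4),"g",round(s["grasp_force"],1))
    print("tilt z",R[:,2].round(3)," shift mm",((np.array([x,y,z])-s["position"])@R*1000).round(1),"twist",np.radians(-d).round(3))
E
python3 -c "
from h import *
go(.58,.29,.2,-24)"
```

```text
t 1.65 pos [0.3612 0.4689 0.2245] yaw 31.9 j7 -0.38 F [1.1 0.1 0.2] w 0.0872 g 0.0
tilt z [ 0.     0.001 -1.   ]  shift mm [-267.5   91.4   24.4] twist 0.975
```

Call:
arm_command(
  motion=[
    [0,-267,91,24,0.97],
    [0,-267,91,24,0.97],
    [0,-267,91,24,0.97],
    [0,-267,91,24,0.97],
    [0,-267,91,24,0.97],
  ],
)

```text
t: 2.15
position: [0.5549, 0.3124, 0.2033]
eef_rot: [[0.193, 0.981, 0.001], [0.981, -0.193, 0.001], [0.001, 0.0, -1.0]]
force: [0.3, 0.7, -0.4]
width: 0.0874
grasp_force: 0.0
```

```bash
python3 -c "
from h import *
go(.58,.29,.2,-24)"
```

```text
t 2.15 pos [0.5549 0.3124 0.2033] yaw -11.1 j7 -0.66 F [ 0.3  0.7 -0.4] w 0.0874 g 0.0
tilt z [ 0.001  0.001 -1.   ]  shift mm [-17.1  29.    3.3] twist 0.225
```

Call:
arm_command(
  motion=[
    [0,-17,29,3,0.15],
    [0,-17,29,3,0.225],
    [0,-17,29,30,0.225],
    [0,-17,29,60,0.225],
    [0,-17,29,83,0.225],
  ],
)

```text
t: 2.65
position: [0.5783, 0.2914, 0.1184]
eef_rot: [[0.401, 0.916, -0.001], [0.916, -0.401, -0.0], [-0.001, -0.001, -1.0]]
force: [0.4, 0.5, -0.9]
width: 0.0869
grasp_force: 0.0
```

```bash
python3 -c "
from h import *
go(.58,.29,.047,-24)
p=imaging.read_camera('scene'); f=p['frame']; cv2.imwrite('pics/d1.png',cv2.resize(f[100:300,150:370],None,fx=3,fy=3,interpolation=2))"
```

```text
t 2.65 pos [0.5783 0.2914 0.1184] yaw -23.7 j7 -0.8 F [ 0.4  0.5 -0.9] w 0.0869 g 0.0
tilt z [-0.001 -0.    -1.   ]  shift mm [-0.6  2.1 71.4] twist 0.006
```

View pics/d1.png

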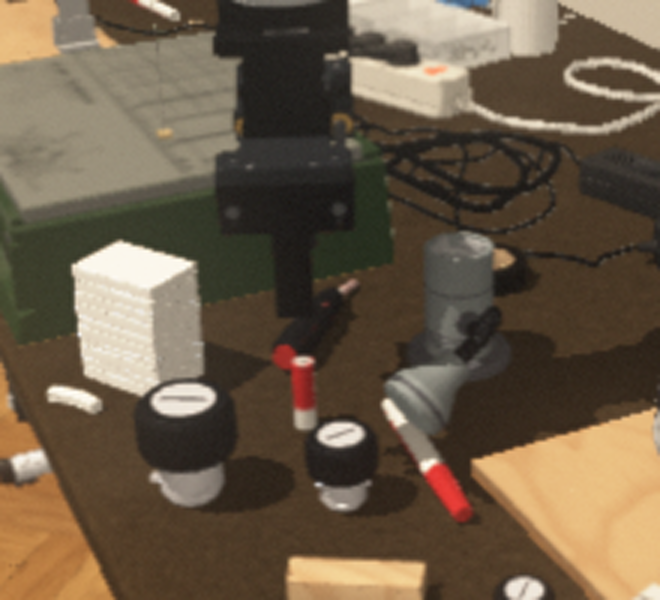

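The jaws hang right above the battery (crop 302,360) and are clear of the caps and the white box. I'll go down and close.

Call:
arm_command(
  motion=[
    [0,0,2,35,0],
    [0,0,2,60,0],
    [0,0,2,71,0],
    [0,0,2,71,0],
    [120,0,2,71,0],
  ],
)

```text
t: 3.2
position: [0.5815, 0.2912, 0.0504]
eef_rot: [[0.401, 0.916, 0.002], [0.916, -0.401, 0.001], [0.002, 0.001, -1.0]]
force: [-0.0, -0.4, 0.3]
width: 0.0836
grasp_force: 0.0
```

Call:
arm_command(
  motion=[
    [255,0,0,0,0],
    [255,0,0,0,0],
    [255,0,0,0,0],
    [255,0,0,0,0],
    [255,0,0,0,0],
  ],
)

```text
t: 3.7
position: [0.5807, 0.2908, 0.0493]
eef_rot: [[0.401, 0.916, 0.0], [0.916, -0.401, 0.0], [0.0, 0.0, -1.0]]
force: [0.4, 0.3, 0.5]
width: 0.047
grasp_force: 0.0
```

Call:
arm_command(
  motion=[
    [255,0,0,0,0],
    [255,0,0,0,0],
    [255,0,0,0,0],
    [255,0,0,0,0],
    [255,0,0,0,0],
  ],
)

```text
t: 4.2
position: [0.5807, 0.2907, 0.049]
eef_rot: [[0.401, 0.916, -0.0], [0.916, -0.401, 0.0], [0.0, -0.0, -1.0]]
force: [-0.1, -0.1, -0.5]
width: 0.0133
grasp_force: 30.0
```

Call:
arm_command(
  motion=[
    [255,0,0,0,0],
    [255,0,0,-5,0],
    [255,0,0,-20,0],
    [255,0,0,-60,0],
    [255,0,0,-110,0],
  ],
)

```text
t: 4.7
position: [0.5794, 0.2901, 0.1593]
eef_rot: [[0.401, 0.916, -0.003], [0.916, -0.401, -0.002], [-0.003, -0.002, -1.0]]
force: [1.0, -0.0, -0.1]
width: 0.0137
grasp_force: 30.0
```

```bash
python3 -c "
from h import *
go(.6155,.1577,.155,-24)"
```

```text
t 4.7 pos [0.5794 0.2901 0.1593] yaw -23.7 j7 -0.8 F [ 1.  -0.  -0.1] w 0.0137 g 30.0
tilt z [-0.003 -0.002 -1.   ]  shift mm [-106.7   86.2    4.5] twist 0.006
```

Call:
arm_command(
  motion=[
    [255,-35,28,-5,0],
    [255,-75,60,-5,0],
    [255,-107,86,-5,0],
    [255,-107,86,-5,0],
    [255,-107,86,-5,0],
  ],
)

```text
t: 5.2
position: [0.6173, 0.1565, 0.1656]
eef_rot: [[0.405, 0.914, 0.002], [0.914, -0.405, 0.001], [0.002, 0.001, -1.0]]
force: [-0.1, 1.8, -0.6]
width: 0.0136
grasp_force: 30.0
```

```bash
python3 -c "
from h import *
go(.6155,.1577,.102,-24)
for n in ('scene','top'):
  p=imaging.read_camera(n)
  for d in spotter.tip_of('battery',p)[:2]+spotter.tip_of('mouth',p)[:2]: print(n,np.round(d['at'],4),d['confidence'])
  u,v=pix(p,[.6155,.158,.1]); cv2.imwrite('pics/e%s.png'%n,cv2.resize(p['frame'][v-50:v+50,u-60:u+60],None,fx=5,fy=5,interpolation=2))"
```

```text
t 5.2 pos [0.6173 0.1565 0.1656] yaw -23.9 j7 -0.58 F [-0.1  1.8 -0.6] w 0.0136 g 30.0
tilt z [ 0.002  0.001 -1.   ]  shift mm [ 0.3 -2.2 63.6] twist 0.002
scene [0.6182 0.1533 0.1179] 0.62
```

View pics/escene.png

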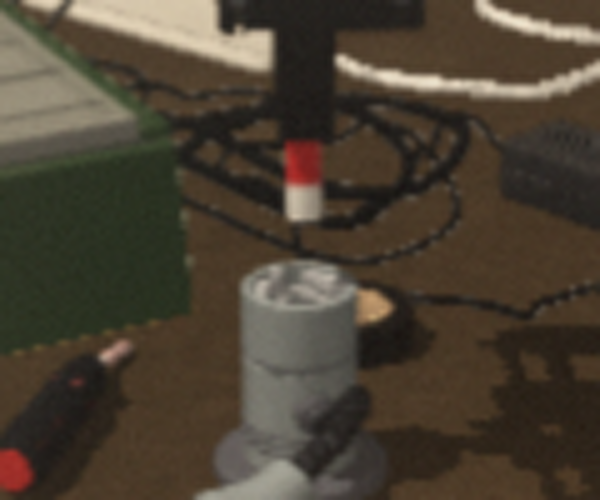

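The battery hangs upright over the mouth (crop 304 against mouth centre 300). I'll lower it.

Call:
arm_command(
  motion=[
    [255,0,-2,10,0],
    [255,0,-2,25,0],
    [255,0,-2,40,0],
    [255,0,-2,40,0],
    [255,0,-2,40,0],
  ],
)

```text
t: 6.0
position: [0.6141, 0.1588, 0.1229]
eef_rot: [[0.401, 0.916, -0.002], [0.916, -0.401, -0.001], [-0.001, -0.001, -1.0]]
force: [0.7, 0.2, 0.2]
width: 0.0138
grasp_force: 30.0
```

Call:
arm_command(
  motion=[
    [255,0,0,6,0],
    [255,0,0,12,0],
    [255,0,0,18,0],
    [255,0,0,23,0],
    [255,0,0,23,0],
  ],
)

```text
t: 6.5
position: [0.6154, 0.1588, 0.101]
eef_rot: [[0.401, 0.916, 0.002], [0.916, -0.401, -0.0], [0.001, 0.002, -1.0]]
force: [1.8, -0.1, 0.2]
width: 0.0134
grasp_force: 30.0
```

Call:
arm_command(
  motion=[
    [200,0,0,0,0],
    [180,0,0,0,0],
    [150,0,0,0,0],
    [120,0,0,0,0],
    [120,0,0,0,0],
  ],
)

```text
t: 7.0
position: [0.6145, 0.1591, 0.101]
eef_rot: [[0.401, 0.916, -0.0], [0.916, -0.401, 0.0], [-0.0, -0.0, -1.0]]
force: [0.1, 0.7, -0.5]
width: 0.0408
grasp_force: 0.0
```

Call:
arm_command(
  motion=[
    [60,0,0,0,0],
    [0,0,0,-40,0],
    [0,0,0,-80,0],
    [0,0,0,-80,0],
    [0,0,0,-80,0],
  ],
)

```text
t: 7.5
position: [0.6153, 0.1592, 0.1823]
eef_rot: [[0.401, 0.916, 0.002], [0.916, -0.401, 0.001], [0.002, 0.002, -1.0]]
force: [-0.8, 0.5, 0.4]
width: 0.0786
grasp_force: 0.0
```

```bash
python3 -c "
from h import *
go(.488,.303,.15,-18)"
```

```text
t 7.5 pos [0.6153 0.1592 0.1823] yaw -23.7 j7 -0.59 F [-0.8  0.5  0.4] w 0.0786 g 0.0
tilt z [ 0.002  0.001 -1.   ]  shift mm [  80.6 -174.4   32.1] twist -0.099
```

Call:
arm_command(
  motion=[
    [0,20,-45,10,0],
    [0,41,-90,20,-0.05],
    [0,61,-133,30,-0.1],
    [0,81,-174,32,-0.1],
    [0,81,-174,32,-0.1],
  ],
)

```text
t: 8.0
position: [0.4806, 0.3097, 0.1464]
eef_rot: [[0.296, 0.955, -0.007], [0.955, -0.296, 0.001], [-0.001, -0.007, -1.0]]
force: [-0.1, 0.6, -1.4]
width: 0.0869
grasp_force: 0.0
```

```bash
python3 -c "
from h import *
go(.488,.303,.038,-18)
p=imaging.read_camera('top');W=cloud(p)
m=(np.hypot(W[...,0]-.6155,W[...,1]-.158)<.03)&(W[...,2]>.081)&(W[...,2]<.094);c,R=cv2.minEnclosingCircle(W[m][:,:2].astype(np.float32));print('mouth',c,R)
m=(np.hypot(W[...,0]-.6155,W[...,1]-.158)<.012); print('inside z',np.sort(W[m][:,2]).round(3)[::6])
u,v=pix(p,[.6155,.158,.087]); cv2.imwrite('pics/f.png',cv2.resize(p['frame'][v-25:v+25,u-25:u+25],None,fx=10,fy=10,interpolation=2))"
```

```text
t 8.0 pos [0.4806 0.3097 0.1464] yaw -17.2 j7 -0.85 F [-0.1  0.6 -1.4] w 0.0869 g 0.0
tilt z [-0.007  0.001 -1.   ]  shift mm [ -4.1   9.8 108.3] twist 0.013
mouth (0.6162727475166321, 0.15762902796268463) 0.023926138877868652
inside z [0.055 0.057 0.058 0.058 0.058 0.058 0.059 0.059 0.059 0.06  0.061]
```

View pics/f.png

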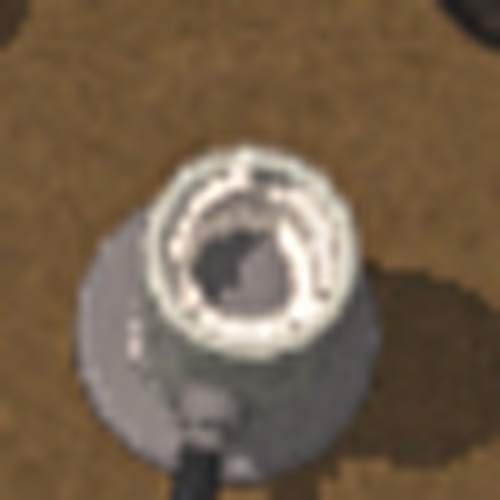

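The mouth is open, and depth inside reads about 58 mm, so the battery stands on the floor 28 mm below the rim. I'll go down over the cap.

Call:
arm_command(
  motion=[
    [0,0,0,0,0],
    [0,0,0,15,0],
    [0,0,0,35,0],
    [0,0,0,50,0],
    [0,0,0,50,0],
  ],
)

```text
t: 8.55
position: [0.4867, 0.3006, 0.0957]
eef_rot: [[0.31, 0.951, -0.004], [0.951, -0.31, -0.004], [-0.005, -0.003, -1.0]]
force: [0.6, -1.4, 0.8]
width: 0.087
grasp_force: 0.0
```

Call:
arm_command(
  motion=[
    [0,0,0,0,0],
    [0,0,0,0,0],
  ],
)

```text
t: 8.75
position: [0.4886, 0.3031, 0.0998]
eef_rot: [[0.309, 0.951, 0.001], [0.951, -0.309, 0.001], [0.001, 0.001, -1.0]]
force: [0.0, -1.0, -0.2]
width: 0.0872
grasp_force: 0.0
```

```bash
python3 -c "
from h import *
go(.488,.303,.038,-18)"
```

```text
t 8.75 pos [0.4886 0.3031 0.0998] yaw -18.0 j7 -0.83 F [ 0.  -1.  -0.2] w 0.0872 g 0.0
tilt z [ 0.001  0.001 -1.   ]  shift mm [-0.3 -0.6 61.8] twist 0.001
```

Call:
arm_command(
  motion=[
    [0,0,0,20,0],
    [0,0,0,40,0],
    [0,0,0,55,0],
    [0,0,0,61,0],
    [0,0,0,61,0],
  ],
)

```text
t: 9.25
position: [0.4876, 0.3028, 0.0376]
eef_rot: [[0.308, 0.951, -0.001], [0.951, -0.308, -0.001], [-0.001, -0.001, -1.0]]
force: [0.4, -0.3, -0.1]
width: 0.0868
grasp_force: 0.0
```

Call:
arm_command(
  motion=[
    [0,0,0,0,0],
    [80,0,0,0,0],
    [255,0,0,0,0],
    [255,0,0,0,0],
    [255,0,0,0,0],
  ],
)

```text
t: 9.75
position: [0.4879, 0.3032, 0.0383]
eef_rot: [[0.308, 0.951, 0.0], [0.951, -0.308, 0.0], [0.001, 0.0, -1.0]]
force: [-0.4, -0.8, 0.4]
width: 0.0627
grasp_force: 0.0
```

Call:
arm_command(
  motion=[
    [255,0,0,0,0],
    [255,0,0,0,0],
    [255,0,0,0,0],
    [255,0,0,0,0],
    [255,0,0,0,0],
  ],
)

```text
t: 10.25
position: [0.4879, 0.3031, 0.0381]
eef_rot: [[0.308, 0.951, 0.0], [0.951, -0.308, 0.0], [0.0, 0.0, -1.0]]
force: [-0.7, -0.5, -0.8]
width: 0.0411
grasp_force: 30.0
```

```bash
python3 -c "
from h import *
go(.488,.303,.038,-18)"
```

```text
t 10.25 pos [0.4879 0.3031 0.0381] yaw -17.9 j7 -0.8 F [-0.7 -0.5 -0.8] w 0.0411 g 30.0
tilt z [ 0.  0. -1.]  shift mm [-0.   0.2  0.1] twist 0.001
```

Call:
arm_command(
  motion=[
    [255,0,0,-5,0],
    [255,0,0,-30,0],
    [255,0,0,-75,0],
    [255,0,0,-120,0],
    [255,0,0,-132,0],
  ],
)

```text
t: 10.75
position: [0.4904, 0.3045, 0.176]
eef_rot: [[0.308, 0.951, 0.007], [0.951, -0.308, 0.006], [0.008, 0.005, -1.0]]
force: [0.4, -0.2, 0.1]
width: 0.0412
grasp_force: 30.0
```

Call:
arm_command(
  motion=[
    [255,-20,34,0,0],
    [255,-46,77,0,-0.14],
    [255,-72,121,0,-0.28],
    [255,-90,152,0,-0.42],
    [255,-98,166,0,-0.56],
  ],
)

```text
t: 11.25
position: [0.6179, 0.1528, 0.1698]
eef_rot: [[-0.244, 0.97, 0.001], [0.97, 0.244, -0.003], [-0.003, 0.0, -1.0]]
force: [-0.4, 0.1, -0.4]
width: 0.0411
grasp_force: 30.0
```

Call:
arm_command(
  motion=[
    [255,0,0,0,-0.14],
    [255,0,0,0,-0.28],
    [255,0,0,0,-0.42],
    [255,0,0,0,-0.44],
    [255,0,0,0,-0.44],
  ],
)

```text
t: 11.75
position: [0.6153, 0.1586, 0.1697]
eef_rot: [[-0.632, 0.775, -0.001], [0.775, 0.632, -0.0], [0.0, -0.0, -1.0]]
force: [0.0, -0.9, -1.4]
width: 0.041
grasp_force: 30.0
```

```bash
python3 -c "
from h import *
go(.616,.158,.128,39)
for n in ('scene','top'):
  p=imaging.read_camera(n)
  u,v=pix(p,[.616,.158,.12]); cv2.imwrite('pics/g%s.png'%n,cv2.resize(p['frame'][v-45:v+45,u-50:u+50],None,fx=5,fy=5,interpolation=2))"
```

```text
t 11.75 pos [0.6153 0.1586 0.1697] yaw 39.2 j7 0.48 F [ 0.  -0.9 -1.4] w 0.041 g 30.0
tilt z [-0.001 -0.    -1.   ]  shift mm [-0.9  0.2 41.7] twist 0.004
```

View pics/gscene.png

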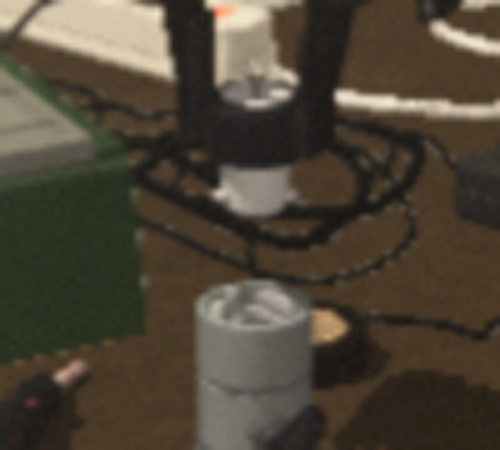

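The cap hangs level, with its axis (crop 256) over the mouth centre (254). I'll lower it gently and watch the force.

Call:
arm_command(
  motion=[
    [255,0,0,10,0],
    [255,0,0,25,0],
    [255,0,0,37,0],
    [255,0,0,42,0],
    [255,0,0,42,0],
  ],
)

```text
t: 12.35
position: [0.6146, 0.1585, 0.1262]
eef_rot: [[-0.634, 0.773, -0.003], [0.773, 0.634, -0.001], [0.001, -0.003, -1.0]]
force: [-0.4, -0.4, -0.2]
width: 0.0413
grasp_force: 30.0
```

Call:
arm_command(
  motion=[
    [255,0,0,1,0],
    [255,0,0,2,0],
    [255,0,0,3,0],
    [255,0,0,4,0],
    [255,0,0,5,0],
  ],
)

```text
t: 12.85
position: [0.6157, 0.1588, 0.1232]
eef_rot: [[-0.634, 0.773, 0.0], [0.773, 0.634, 0.0], [-0.0, 0.0, -1.0]]
force: [0.5, 0.6, 0.3]
width: 0.0413
grasp_force: 30.0
```

Call:
arm_command(
  motion=[
    [255,0,0,1,0],
    [255,0,0,2,0],
    [255,0,0,3,0],
    [255,0,0,3,0],
    [255,0,0,3,0],
  ],
)

```text
t: 13.35
position: [0.6159, 0.1584, 0.1201]
eef_rot: [[-0.634, 0.773, 0.001], [0.773, 0.634, -0.0], [-0.001, 0.0, -1.0]]
force: [1.3, -0.1, 0.6]
width: 0.0411
grasp_force: 30.0
```

Call:
arm_command(
  motion=[
    [255,0,0,0.5,0],
    [255,0,0,1,0],
    [255,0,0,1.5,0],
    [255,0,0,2,0],
    [255,0,0,2,0],
  ],
)

```text
t: 13.85
position: [0.6159, 0.1583, 0.1182]
eef_rot: [[-0.634, 0.773, 0.001], [0.773, 0.634, -0.0], [-0.001, 0.0, -1.0]]
force: [2.4, -2.7, 0.1]
width: 0.0411
grasp_force: 30.0
```

Call:
arm_command(
  motion=[
    [255,0,0,0.5,0],
    [255,0,0,1,0],
    [255,0,0,1.5,0],
    [255,0,0,2,0],
    [255,0,0,2,0],
  ],
)

```text
t: 14.35
position: [0.616, 0.1586, 0.1164]
eef_rot: [[-0.634, 0.773, 0.001], [0.773, 0.634, 0.0], [-0.001, 0.001, -1.0]]
force: [2.2, -2.7, 2.2]
width: 0.0412
grasp_force: 30.0
```

Call:
arm_command(
  motion=[
    [255,-0.3,0,0.3,0],
    [255,-0.6,0,0.6,0],
    [255,-0.6,0,0.9,0],
    [255,-0.6,0,0.9,0],
  ],
)

```text
t: 14.75
position: [0.6162, 0.1583, 0.1161]
eef_rot: [[-0.634, 0.773, 0.001], [0.773, 0.634, 0.001], [-0.0, 0.001, -1.0]]
force: [1.4, -2.5, 6.7]
width: 0.0412
grasp_force: 30.0
```

Call:
arm_command(
  motion=[
    [255,-0.3,0,0,-0.1],
    [255,-0.3,0,0,-0.2],
    [255,-0.3,0,0,-0.3],
  ],
)

```text
t: 15.05
position: [0.6164, 0.1586, 0.1151]
eef_rot: [[-0.837, 0.548, 0.001], [0.548, 0.837, 0.001], [-0.0, 0.001, -1.0]]
force: [4.0, -1.5, 2.4]
width: 0.0412
grasp_force: 30.0
```

Call:
arm_command(
  motion=[
    [255,0,0,0,-0.1],
    [255,0,0,0,-0.2],
    [255,0,0,0,-0.2],
  ],
)

```text
t: 15.35
position: [0.6151, 0.1591, 0.115]
eef_rot: [[-0.927, 0.375, -0.002], [0.375, 0.927, 0.002], [0.003, 0.001, -1.0]]
force: [-2.0, -0.7, 4.4]
width: 0.0414
grasp_force: 30.0
```

```bash
python3 -c "
from h import *
go(.616,.158,.115,40); s=robot.read_state(); print(s['torque'],s['force'])"
```

```text
t 15.35 pos [0.6151 0.1591 0.115 ] yaw 68.0 j7 0.97 F [-2.  -0.7  4.4] w 0.0414 g 30.0
tilt z [-0.002  0.002 -1.   ]  shift mm [-1.3 -0.7 -0. ] twist 0.488
[ 0.03100423  0.19097506 -0.59370811] [-2.04173956 -0.68481949  4.44300017]
```

Call:
arm_command(
  motion=[
    [255,0,0,0.5,0],
    [255,0,0,1,0],
    [255,0,0,1,0],
  ],
)

```text
t: 15.65
position: [0.6153, 0.1591, 0.1148]
eef_rot: [[-0.926, 0.377, -0.002], [0.377, 0.926, 0.002], [0.002, 0.001, -1.0]]
force: [-3.4, 0.2, 6.8]
width: 0.0412
grasp_force: 30.0
```

The torque about z is -0.59 N·m: a lug is against the notch's end wall, with the cap already 1 mm below the pocket floor. I'll ease the turn back a little under light pressure.

Call:
arm_command(
  motion=[
    [255,0,0,0,0.04],
    [255,0,0,0,0.08],
    [255,0,0,0,0.08],
  ],
)

```text
t: 15.95
position: [0.6154, 0.159, 0.1136]
eef_rot: [[-0.894, 0.448, -0.001], [0.448, 0.894, 0.0], [0.001, -0.0, -1.0]]
force: [0.2, 0.1, 1.1]
width: 0.0412
grasp_force: 30.0
```

```bash
python3 -c "
from h import *
go(.616,.158,.115,68); s=robot.read_state(); print(s['torque'],s['force'])"
```

```text
t 15.95 pos [0.6154 0.159  0.1136] yaw 63.4 j7 0.89 F [0.2 0.1 1.1] w 0.0412 g 30.0
tilt z [-0.001  0.    -1.   ]  shift mm [-1.  -0.6 -1.4] twist -0.08
[ 0.02615611 -0.02456921 -0.08624356] [0.20770319 0.06419481 1.09844375]
```

It's free and sinking into the notch. I'll follow it down.

Call:
arm_command(
  motion=[
    [255,0,0,1,0],
    [255,0,0,2,0],
    [255,0,0,3,0],
  ],
)

```text
t: 16.25
position: [0.6157, 0.1587, 0.1108]
eef_rot: [[-0.895, 0.447, -0.001], [0.447, 0.895, 0.001], [0.001, 0.0, -1.0]]
force: [-0.4, 1.2, 1.6]
width: 0.0415
grasp_force: 30.0
```

Call:
arm_command(
  motion=[
    [255,0,0,0.7,0],
    [255,0,0,1.4,0],
    [255,0,0,2,0],
    [255,0,0,2,0],
  ],
)

```text
t: 16.65
position: [0.6161, 0.1585, 0.1103]
eef_rot: [[-0.894, 0.447, 0.0], [0.447, 0.894, 0.001], [0.0, 0.001, -1.0]]
force: [-2.7, 1.6, 7.8]
width: 0.041
grasp_force: 30.0
```

```bash
python3 -c "
from h import *
go(.616,.158,.109,68); s=robot.read_state(); print(s['torque'],s['force'])"
```

```text
t 16.65 pos [0.6161 0.1585 0.1103] yaw 63.4 j7 0.89 F [-2.7  1.6  7.8] w 0.041 g 30.0
tilt z [ 0.     0.001 -1.   ]  shift mm [-0.1 -0.5  1.3] twist -0.08
[ 0.15619271  0.76399696 -0.08154696] [-2.69232895  1.58783095  7.80933028]
```

Call:
arm_command(
  motion=[
    [255,0.4,0,0,0],
    [255,0.7,0,0,0.03],
    [255,0.7,0,0,0.03],
  ],
)

```text
t: 16.95
position: [0.6162, 0.1585, 0.1104]
eef_rot: [[-0.88, 0.474, 0.002], [0.474, 0.88, 0.001], [-0.001, 0.001, -1.0]]
force: [-0.7, 0.5, 6.3]
width: 0.0412
grasp_force: 30.0
```

```bash
python3 -c "
from h import *
go(.616,.158,.109,63.4); s=robot.read_state(); print(s['torque'],s['force'])
p=imaging.read_camera('top');W=cloud(p)
m=(np.hypot(W[...,0]-.616,W[...,1]-.158)<.019)&(W[...,2]>.11)&(W[...,2]<.13);print('cap top z',np.median(W[m][:,2]),m.sum())
m=(np.hypot(W[...,0]-.616,W[...,1]-.158)<.025)&(W[...,2]>.082)&(W[...,2]<.09);print('rim z',np.median(W[m][:,2]),m.sum())
p=imaging.read_camera('scene');W=cloud(p)
m=(np.hypot(W[...,0]-.616,W[...,1]-.158)<.019)&(W[...,2]>.11)&(W[...,2]<.13);print('cap top z',np.median(W[m][:,2]),m.sum())
u,v=pix(p,[.616,.158,.1]); cv2.imwrite('pics/i.png',cv2.resize(p['frame'][v-35:v+35,u-40:u+40],None,fx=7,fy=7,interpolation=2))"
```

```text
t 16.95 pos [0.6162 0.1585 0.1104] yaw 61.7 j7 0.86 F [-0.7  0.5  6.3] w 0.0412 g 30.0
tilt z [ 0.002  0.001 -1.   ]  shift mm [-0.1 -0.5  1.4] twist -0.03
[ 0.05959217  0.38372261 -0.11256118] [-0.66330965  0.51481984  6.26472944]
cap top z 0.11887648171415496 40
rim z 0.08526367889257717 48
cap top z 0.11922151894667672 128
```

View pics/i.png

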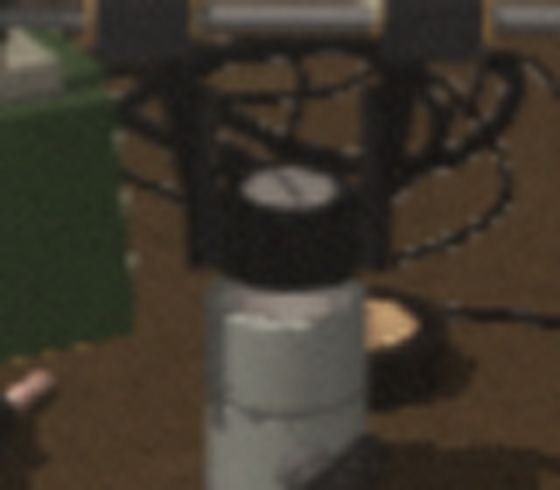

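The cap sits level in the notch, with its head edge a little above the rim. The notch floor should slope down clockwise, so I'll start turning clockwise gently, following the lead of 3.3 mm/rad.

Call:
arm_command(
  motion=[
    [255,0,0,0.1,0.05],
    [255,0,0,0.3,0.1],
    [255,0,0,0.3,0.1],
    [255,0,0,0.3,0.1],
  ],
)

```text
t: 17.45
position: [0.6165, 0.1586, 0.1101]
eef_rot: [[-0.829, 0.559, 0.002], [0.559, 0.829, 0.001], [-0.001, 0.002, -1.0]]
force: [-0.3, 2.5, 6.3]
width: 0.0415
grasp_force: 30.0
```

```bash
python3 -c "
from h import *
go(.616,.158,.109,63.4); s=robot.read_state(); print(s['torque'],s['force'])"
```

```text
t 17.45 pos [0.6165 0.1586 0.1101] yaw 56.0 j7 0.77 F [-0.3  2.5  6.3] w 0.0415 g 30.0
tilt z [ 0.002  0.001 -1.   ]  shift mm [ 0.  -0.8  1.1] twist -0.129
[0.1301376  0.19364727 0.00920464] [-0.34280154  2.54578683  6.29743932]
```

It sinks at the thread's pitch with no wedging torque. I'll keep running it in.

Call:
arm_command(
  motion=[
    [255,0,0,0.26,0.08],
    [255,0,0.2,0.53,0.16],
    [255,0,0.4,0.8,0.24],
    [255,0,0.4,1.06,0.32],
    [255,0,0.4,1.33,0.4],
  ],
)

```text
t: 17.95
position: [0.6167, 0.1591, 0.1088]
eef_rot: [[-0.543, 0.84, 0.002], [0.84, 0.543, 0.001], [-0.0, 0.003, -1.0]]
force: [-0.4, 0.8, 5.1]
width: 0.041
grasp_force: 30.0
```

```bash
python3 -c "
from h import *
go(.616,.158,.1019,63.4); s=robot.read_state(); print(s['torque'],s['force'])"
```

```text
t 17.95 pos [0.6167 0.1591 0.1088] yaw 32.9 j7 0.39 F [-0.4  0.8  5.1] w 0.041 g 30.0
tilt z [ 0.002  0.001 -1.   ]  shift mm [-0.5 -1.2  6.9] twist -0.532
[0.22917264 0.16920105 0.06933541] [-0.38853844  0.78327256  5.09835684]
```

Call:
arm_command(
  motion=[
    [255,0,0,0.0,0.0],
    [255,0,0,0.33,0.1],
    [255,0,0,0.67,0.2],
    [255,0,0,1.0,0.3],
    [255,0,0,1.33,0.4],
  ],
)

```text
t: 18.45
position: [0.6168, 0.1592, 0.1074]
eef_rot: [[-0.173, 0.985, 0.003], [0.985, 0.173, 0.001], [0.001, 0.003, -1.0]]
force: [-0.6, 1.8, 5.1]
width: 0.0413
grasp_force: 30.0
```

Call:
arm_command(
  motion=[
    [255,0,0,0.33,0.1],
    [255,0,0,0.67,0.2],
    [255,0,0,1.0,0.3],
    [255,0,0,1.33,0.4],
    [255,0,0,1.67,0.5],
  ],
)

```text
t: 18.95
position: [0.617, 0.159, 0.1057]
eef_rot: [[0.321, 0.947, 0.003], [0.947, -0.321, 0.001], [0.002, 0.002, -1.0]]
force: [0.6, 0.5, 5.5]
width: 0.0413
grasp_force: 30.0
```

```bash
python3 -c "
from h import *
go(.616,.158,.1019,63.4); s=robot.read_state(); print(s['torque'],s['force'])"
```

```text
t 18.95 pos [0.617  0.159  0.1057] yaw -18.7 j7 -0.46 F [0.6 0.5 5.5] w 0.0413 g 30.0
tilt z [ 0.003  0.001 -1.   ]  shift mm [-1.3 -0.6  3.8] twist -1.433
[0.24089049 0.02181585 0.01151343] [0.57483967 0.52663428 5.52655641]
```

Call:
arm_command(
  motion=[
    [255,0,0,0.33,0.1],
    [255,0,0,0.67,0.2],
    [255,0,0,1.0,0.3],
    [255,0,0,1.33,0.4],
    [255,0,0,1.67,0.5],
  ],
)

```text
t: 19.45
position: [0.6172, 0.1589, 0.1041]
eef_rot: [[0.736, 0.677, 0.004], [0.677, -0.736, 0.001], [0.003, 0.002, -1.0]]
force: [0.9, 0.6, 5.3]
width: 0.0415
grasp_force: 30.0
```

Call:
arm_command(
  motion=[
    [255,0,0,0.33,0.1],
    [255,0,0,0.67,0.2],
    [255,0,0,1.0,0.3],
    [255,0,0,1.33,0.4],
    [255,0,0,1.33,0.4],
  ],
)

```text
t: 19.95
position: [0.6173, 0.1587, 0.1026]
eef_rot: [[0.941, 0.34, 0.004], [0.34, -0.941, 0.0], [0.003, 0.001, -1.0]]
force: [1.9, 1.7, 4.5]
width: 0.0409
grasp_force: 30.0
```

```bash
python3 -c "
from h import *
go(.616,.158,.1019,63.4); s=robot.read_state(); print(s['torque'],s['force'])"
```

```text
t 19.95 pos [0.6173 0.1587 0.1026] yaw -70.1 j7 -1.29 F [1.9 1.7 4.5] w 0.0409 g 30.0
tilt z [ 0.004  0.    -1.   ]  shift mm [-1.5  0.3  0.7] twist 0.811
[ 0.13090273 -0.21519897 -0.045653  ] [1.92142517 1.7468225  4.48308253]
```

Call:
arm_command(
  motion=[
    [255,0,0,0.15,0.05],
    [255,0,0,0.33,0.1],
    [255,0,0,0.5,0.15],
    [255,0,0,0.5,0.15],
  ],
)

```text
t: 20.35
position: [0.6171, 0.1587, 0.1022]
eef_rot: [[0.98, 0.197, 0.003], [0.197, -0.98, 0.001], [0.003, 0.0, -1.0]]
force: [1.6, 0.7, 5.8]
width: 0.0416
grasp_force: 30.0
```

```bash
python3 -c "
from h import *
go(.616,.158,.1019,63.4); s=robot.read_state(); print(s['torque'],s['force'])"
```

```text
t 20.35 pos [0.6171 0.1587 0.1022] yaw -78.7 j7 -1.43 F [1.6 0.7 5.8] w 0.0416 g 30.0
tilt z [ 0.003  0.001 -1.   ]  shift mm [-1.3  0.5  0.3] twist 0.662
[ 0.18137764 -0.03042323 -0.00788532] [1.63453867 0.67985091 5.75989594]
```

Call:
arm_command(
  motion=[
    [255,0,0,0.1,0.04],
    [255,0,0,0.2,0.08],
    [255,0,0,0.2,0.08],
  ],
)

```text
t: 20.65
position: [0.6173, 0.1586, 0.102]
eef_rot: [[0.993, 0.118, 0.003], [0.118, -0.993, 0.001], [0.003, -0.0, -1.0]]
force: [1.3, 0.6, 5.5]
width: 0.0411
grasp_force: 30.0
```

```bash
python3 -c "
from h import *
go(.616,.158,.1019,63.4); s=robot.read_state(); print(s['torque'],s['force'])"
```

```text
t 20.65 pos [0.6173 0.1586 0.102 ] yaw -83.2 j7 -1.5 F [1.3 0.6 5.5] w 0.0411 g 30.0
tilt z [ 0.003  0.001 -1.   ]  shift mm [-1.3  0.5  0.1] twist 0.582
[ 0.155177   -0.16653358 -0.00877775] [1.27505101 0.61931545 5.53552098]
```

Call:
arm_command(
  motion=[
    [255,0,0,0.1,0.04],
    [255,0,0,0.25,0.08],
    [255,0,0,0.25,0.08],
  ],
)

```text
t: 20.95
position: [0.6175, 0.1584, 0.1018]
eef_rot: [[0.999, 0.038, 0.004], [0.038, -0.999, 0.0], [0.004, -0.0, -1.0]]
force: [1.5, -0.0, 4.6]
width: 0.0412
grasp_force: 30.0
```

```bash
python3 -c "
from h import *
go(.616,.158,.1019,63.4); s=robot.read_state(); print(s['torque'],s['force'])"
```

```text
t 20.95 pos [0.6175 0.1584 0.1018] yaw -87.8 j7 -1.58 F [ 1.5 -0.   4.6] w 0.0412 g 30.0
tilt z [ 0.004  0.    -1.   ]  shift mm [-1.5  0.4 -0.1] twist 0.502
[ 0.13694112 -0.24196904  0.02867228] [ 1.46698882 -0.01974303  4.55276884]
```

Call:
arm_command(
  motion=[
    [255,0,0,0.1,0.04],
    [255,0,0,0.25,0.08],
    [255,0,0,0.25,0.08],
  ],
)

```text
t: 21.25
position: [0.6174, 0.1584, 0.1017]
eef_rot: [[0.999, -0.042, 0.004], [-0.042, -0.999, 0.0], [0.004, -0.0, -1.0]]
force: [0.9, -0.2, 7.2]
width: 0.0414
grasp_force: 30.0
```

```bash
python3 -c "
from h import *
go(.616,.158,.1019,63.4); s=robot.read_state(); print(s['torque'],s['force'])"
```

```text
t 21.25 pos [0.6174 0.1584 0.1017] yaw -92.4 j7 -1.65 F [ 0.9 -0.2  7.2] w 0.0414 g 30.0
tilt z [ 0.004  0.    -1.   ]  shift mm [-1.4  0.4 -0.2] twist 0.422
[ 0.09904196 -0.18519224  0.08018793] [ 0.9280971  -0.21522527  7.16696444]
```

Sinking has stalled while the force and torque rise, so the head is on the rim. I'll give it one small snug turn, then check.

Call:
arm_command(
  motion=[
    [255,0,0,0,0.03],
    [255,0,0,0,0.05],
    [255,0,0,0,0.05],
  ],
)

```text
t: 21.55
position: [0.6174, 0.1585, 0.1017]
eef_rot: [[0.996, -0.091, 0.004], [-0.091, -0.996, 0.0], [0.004, -0.001, -1.0]]
force: [1.2, 1.0, 6.1]
width: 0.0409
grasp_force: 30.0
```

```bash
python3 -c "
from h import *
go(.616,.158,.1019,63.4); s=robot.read_state(); print(s['torque'],s['force'])
for n in('top','scene'):
  p=imaging.read_camera(n);W=cloud(p)
  m=(np.hypot(W[...,0]-.617,W[...,1]-.158)<.018)&(W[...,2]>.10)&(W[...,2]<.13);print('cap top z',np.median(W[m][:,2]),m.sum())"
```

```text
t 21.55 pos [0.6174 0.1585 0.1017] yaw -95.2 j7 -1.7 F [1.2 1.  6.1] w 0.0409 g 30.0
tilt z [ 0.004  0.    -1.   ]  shift mm [-1.4  0.6 -0.2] twist 0.373
[ 0.16552717 -0.19100791  0.12398115] [1.21769623 0.9649929  6.11434714]
cap top z 0.10984419402475629 2
cap top z 0.11069509683457543 90
```

The cap top is at 0.111 m, which is the home height, and the torque is just rising. I'll release.

Call:
arm_command(
  motion=[
    [255,0,0,-0.8,0],
    [150,0,0,-0.8,0],
    [60,0,0,-0.8,0],
    [0,0,0,-0.8,0],
    [0,0,0,-0.8,0],
  ],
)

```text
t: 22.15
position: [0.6143, 0.1584, 0.1]
eef_rot: [[0.996, -0.092, -0.003], [-0.092, -0.996, -0.001], [-0.003, 0.001, -1.0]]
force: [0.1, -0.2, 0.2]
width: 0.0576
grasp_force: 0.0
```

Call:
arm_command(
  motion=[
    [0,0,0,-2,0],
    [0,0,0,-20,0],
    [0,0,0,-60,0],
    [0,0,0,-100,0],
    [0,0,0,-100,0],
  ],
)

```text
t: 22.65
position: [0.6188, 0.1587, 0.2072]
eef_rot: [[0.996, -0.092, 0.009], [-0.092, -0.996, 0.003], [0.008, -0.004, -1.0]]
force: [0.2, -0.3, -0.4]
width: 0.0862
grasp_force: 0.0
```

```bash
python3 -c "
from h import *
go(.616,.158,.2,63.4)
for n in('top','scene'):
  p=imaging.read_camera(n);W=cloud(p)
  m=(np.hypot(W[...,0]-.616,W[...,1]-.158)<.02)&(W[...,2]>.105)&(W[...,2]<.125);q=W[m];print('cap top',np.median(q,0).round(4),m.sum())
  if len(q)>10: print('slope',np.linalg.lstsq(np.c_[q[:,:2]-q[:,:2].mean(0),np.ones(len(q))],q[:,2],rcond=None)[0].round(3))
u,v=pix(p,[.616,.158,.1]); cv2.imwrite('pics/k.png',cv2.resize(p['frame'][v-35:v+35,u-40:u+40],None,fx=7,fy=7,interpolation=2))"
```

```text
t 22.65 pos [0.6188 0.1587 0.2072] yaw -95.3 j7 -1.75 F [ 0.2 -0.3 -0.4] w 0.0862 g 0.0
tilt z [ 0.009  0.003 -1.   ]  shift mm [-2.8  1.   7.1] twist 0.372
cap top [0.6146 0.1589 0.1103] 236
slope [ 0.004 -0.027  0.11 ]
cap top [0.6115 0.1598 0.1105] 128
slope [0.035 0.    0.11 ]
```

View pics/k.png

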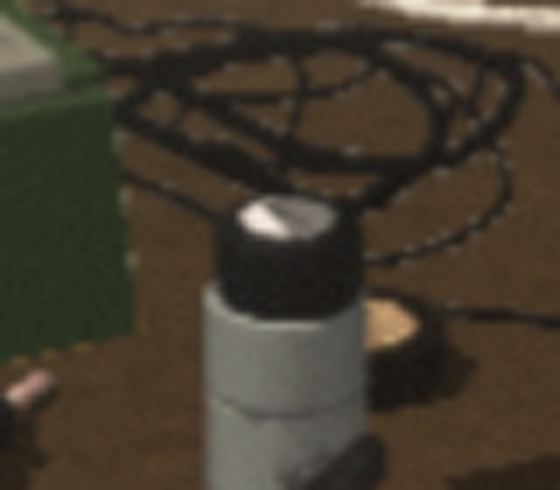

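The cap's head sits level and flush on the rim (crop 290,305), its top is at about 0.111 m, and the gripper is clear. I'll hand in.

```bash
python3 -c "
from h import *
print(robot.job_done())"
```

```text
the job is handed in; nothing more can be done
None
```

The battery is standing on the tube floor and the middle-sized cap is screwed home, level on the rim; I released it and handed the job in after about 23 s, but the hand-in returned no verdict.

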